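# Unclip the transit cover and push the parts drawer home

### The job

The drawer of the steel parts cabinet cannot shut because its clip-in transit cover is still on. Squeeze the cover's spring tab against its grip rib to unhook it, lift the cover off and lay it gently (no dropping), right way up, on the middle of the low wooden board; then push the drawer home without slamming it, until it rides over its detent and seats. Leave the ring on top of the cabinet, and the brass bush and the small stepped roller between cabinet and board, where they are.

Things in the scene. Friction and masses are not known exactly. Their poses are not given: they have to be found in the camera images.
- cabinet: fixed green steel cabinet, 230 deep x 200 wide x 105 high, on the left or right of the table. Origin on the table below the working area in front of it; x points into the cabinet (the way the drawer shuts), z up. It fills x = 120 to 350, y = -100 to 100 mm. Its face from 72 to 105 mm up, above the opening, stops the cover's rib and tab from going in.
- drawer (a joint): how far the steel drawer has been pushed in from where it stood at the start, in m (0 at the start, positive inwards along the cabinet's x; 10 mm are free outwards). It slides with 1 to 2 N of friction. A sprung detent resists with up to about 10 N from 14 to 6 mm before home, then draws the drawer in and holds it against its stop.
- drawer_home (a point): fixed point on the cabinet, at its x = 108 mm, y = 0, 45 mm above the table: where drawer_face is when the drawer is fully home. At the start the drawer stands 140 to 180 mm short of it.
- drawer_face (a point): centre of the drawer's flat front face (192 wide, 10 to 66 mm above the table), 45 mm up; axes as the cabinet's, so pushing is +x. A finger lip, 150 wide, stands 12 mm out of the face towards -x at 58 to 64 mm above the table: come down clear of it. The drawer can be pushed at the lip's edge or the face.
- panel: the cover: grey plastic plate 122 (x) x 170 (y) x 4 mm, about 200 g, lying on the rims of the drawer's front compartment; origin at the centre of the plate's underside (66 mm above the table at the start), z up, x as the cabinet's x. A skirt reaches 18 mm below the underside, into the compartment with 2 mm play; the cover stands level on it, its origin 18 mm above what it is laid on.
- panel_grip (a point): on the cover, midway between its upright grip rib (5 thick, 50 wide along y, at x = 11.5 to 16.5 mm) and its tab (5 thick, 30 wide, at x = -16.5 to -11.5), which rise to 32 mm above the plate's underside; 33 mm over both, 25 mm when squeezed. Origin 20 mm above the underside (16 above the plate's top), axes as panel. Pinch rib and tab together from above, along x.
- panel_tab (a joint): how far the sprung snap tab is pressed towards the rib, m: 0 at rest, 0.008 fully pressed (about 5 N). At rest its hook, below the plate, holds under a lip in the drawer; pressed fully it is free, and must stay so until the cover has risen 15 mm. The cover is wholly clear of the drawer when it has risen 25 mm.
- pallet: the low wooden board, plain planks, 220 x 220 mm, fixed, its top 22 mm high; origin at the table under its centre, z up. On the other side of the table from the cabinet.
- bearing: bystander: loose steel ring, 64 across, 18 high, lying on the cabinet's top (105 mm up) some way back from its front edge; origin at its underside
- bushing: bystander: loose brass bush, 34 across, 32 high, between cabinet and board, nearer the robot; origin at its underside
- roller: bystander: small dark steel stepped roller, 36 across, 24 high, between cabinet and board; origin at its underside
Mind the look-alikes: they are no part of the job. Leave any purple look-alike of the panel alone.

How it is judged:
By the outcome, as a careful person would: the job done as asked, in the order asked, and still so for the second after the job is handed in, with the robot touching nothing.
It also fails if it takes over 64 s, if anything falls off the work surface, if the arm or the gripper's body presses on something with over 40 N, if the wrist force passes 120 N, or if a joint passes its speed limit or range.

### The arm

A 7-joint arm with a two-finger parallel gripper is mounted at the origin on the work surface. World frame = base frame: x ahead of the robot, y to its left, z up, the work surface at z = 0. Lengths are in m, angles in rad, forces in N, time in s.
With the tool pointing down it reaches from about 0.4 to 0.9 m from the base axis. Payload 5.6 kg.
Tool frame: the origin (TCP) lies midway between the tips of the shut fingers; the grasp point (between the pads) lies 19 mm behind it; y points along the fingers, z is the direction in which the jaws open and shut, and the axes are right-handed (so a half turn about y gives the same grasp; the last joint's range is limited). The gripper opens to 92 mm and grips with 3 to 60 N. Pads are 20 mm wide; open, the fingers measure 128 mm over their backs; the gripper's body (75 mm by 189 mm) begins 69 mm behind the grasp point.
Start: joints at [1.145, 0.468, -0.012, 1.603, 0.006, 1.071, -0.056], TCP at [0.243, -0.603, 0.215] pointing down, gripper open.
Joint ranges: [-2.53, 2.53], [-0.31, 2.02], [-1.57, 1.55], [0.28, 2.44], [-1.29, 4.43], [0.15, 1.84], [-2.92, 2.92]. Speed limits (rad/s): [2.57, 2.57, 3.14, 3.14, 3.14, 3.14, 3.14].

### API

Orientations are given as a 3x3 rotation matrix whose columns are the frame's x, y, z axes.
In Python, from station import env, effector, solver, viewer, workorder, search_frame, tip_of gives the robot as it stands. Calls block until the motion is done:
- env.reach(position, orientation): joint-space move of the TCP to a pose.
- env.movel(position, frame=None, rate=0.15): straight line of the TCP; frame=None keeps the orientation; rate is the mean speed in m/s.
- env.goto_joints(angles): joint-space move.
- effector.release() and effector.grasp(squeeze=None): open the fingers fully, or close them until they stop; squeeze is the grip in N (None keeps the last).
- env.pause(seconds).
- solver.inverse_kinematics(position, orientation): joint angles nearest the present ones, or None.
- env.sense(): the state.
- viewer.read_camera(name): name is "scene" or "top" or "wrist"; returns (picture, depth): 384x512x3 uint8, red, green, blue; 384x512 float32, m along the optical axis (not along the pixel's ray), 0 where there is no reading.
- viewer.camera_info(name): a dict with "intrinsics" (3x3 intrinsics, pixels), "eye" and "rotation" of the camera in the world; the wrist camera has in their place "T_tool_cam" (4x4, takes a point from camera to tool coordinates, whose origin is the TCP and whose axes are the tool frame's). Camera axes: x right, y up, looking along -z (the intrinsics and any distortion apply to the point x, -y, -z); pixel columns grow to the right and rows downward; lengths in m; the calibration is good to about 2 mm. A picture is of the moment at which its call begins: read the wrist's pose just before it. camera_info takes no time and is no camera call.
A pose or a line that the arm cannot do raises env.PlanningError and nothing moves.
- workorder.finish_job(): hands the job in, once; it reports no verdict.
Trained networks look in the newest picture that a camera, given by its name, has taken for a name from the list of things; names that differ only in an ending like _2 or _b are one class to them, and where a whole thing is asked for, a point or a joint stands for the part that bears it (a point fixed in the world has none). Each returns a list of dicts, best first, with "score" (0 to 1); they miss things now and then, are a little off and sometimes report something else, mostly with a low value. They report only what shows in the picture. A call takes as long as a camera call. They do not tell look-alikes from the thing itself.
- search_frame(camera, name): "at" ([x, y, z] in m, in world coordinates, good to about 4 mm: the middle of the surface that is visible of it).
- tip_of(camera, name): "at" ([x, y, z] in m, in world coordinates, good to about 4 mm: a listed point, or the origin of a listed thing).
The state is a dict: "t": time; "joint_positions": joint angles; "joint_velocities": joint speeds; "tau": joint torques, N m; "ee_pos": TCP position; "tcp_rot": TCP orientation; "wrist_force": force on the tool from outside, world axes, zero at the start; "moment": the same for the moment, N m; "gripper_width": finger opening in m.
Only numpy, scipy, OpenCV 4.12 (cv2) and the standard library are available. Lean on these libraries where they do the work, as an engineer would, in place of code of your own. Each camera call takes 0.05 s, during which the arm holds its last target.

## Working session

There is one attempt and no reset: what is moved stays moved. The work goes in short steps, each a Python script; the robot and the scene stay as the last script left them, time stands still between calls to the robot, and variables do not carry over. Pictures are saved under pics/ and viewed, and the job is handed in when it is done.

```bash
ls; mkdir -p pics; python3 - <<'E'
from station import env, effector, solver, viewer, workorder, search_frame, tip_of
import cv2, numpy as np
for c in ["scene","top"]:
    p,d=viewer.read_camera(c)
    cv2.imwrite(f"pics/{c}0.png",p[:,:,::-1]); np.save(f"pics/{c}0.npy",d)
    i=viewer.camera_info(c); print(c,i)
    for n in ["cabinet","drawer_face","panel","panel_grip","pallet","bearing","bushing","roller"]:
        print(n,[(np.round(r["at"],3).tolist(),round(r["score"],2)) for r in tip_of(c,n)])
s=env.sense();print(s)
E
```

```text
pics
scene {'intrinsics': array([[486.68300985,   0.        , 256.21324742],
       [  0.        , 486.68300985, 194.39609284],
       [  0.        ,   0.        ,   1.        ]]), 'eye': array([ 1.56559955, -0.05251622,  0.81222013]), 'rotation': array([[-0.10448579, -0.56858225,  0.81596381],
       [ 0.99444804, -0.07002901,  0.07854324],
       [ 0.01248285,  0.81964027,  0.57274254]])}
cabinet []
drawer_face [([0.469, -0.223, 0.045], 0.77)]
panel [([0.778, 0.088, 0.017], 0.96), ([0.535, -0.219, 0.067], 0.83), ([0.255, 0.218, 0.018], 0.8), ([0.304, -0.537, 0.017], 0.7), ([0.327, -0.097, 0.014], 0.68)]
panel_grip [([0.302, -0.535, 0.037], 0.83), ([0.329, -0.098, 0.039], 0.83), ([0.535, -0.221, 0.088], 0.76), ([0.778, 0.091, 0.039], 0.69)]
pallet [([0.518, 0.232, 0.001], 0.58), ([0.47, -0.224, 0.047], 0.55)]
bearing [([0.725, -0.22, 0.108], 0.84)]
bushing [([0.447, 0.009, 0.003], 0.61)]
roller [([0.58, 0.004, 0.002], 0.72)]
top {'intrinsics': array([[389.15363768,   0.        , 253.99990811],
       [  0.        , 389.15363768, 198.36442125],
       [  0.        ,   0.        ,   1
[... 915 characters left out ...]
int_velocities': array([-3.58714252e-04, -6.60199683e-05, -9.59811716e-04,  1.10187526e-03,
        3.06619881e-04,  5.35498254e-04,  1.22826717e-03]), 'tau': array([ 2.30114074e-04, -5.20405090e+01, -1.23476383e-02, -2.44058865e+01,
       -5.66317560e-02,  1.13034976e-02,  8.71988902e-06]), 'ee_pos': array([ 0.24274591, -0.60298334,  0.21458194]), 'tcp_rot': array([[-9.27656078e-01, -3.14094432e-05,  3.73435669e-01],
       [-3.73435668e-01, -3.31078691e-05, -9.27656079e-01],
       [ 4.15008201e-05, -9.99999999e-01,  1.89833097e-05]]), 'wrist_force': array([0.15197608, 0.74579467, 0.51798771]), 'moment': array([-0.0321634 ,  0.00633794, -0.00345536]), 'gripper_width': 0.09170003947764317}
```

View pics/scene0.png

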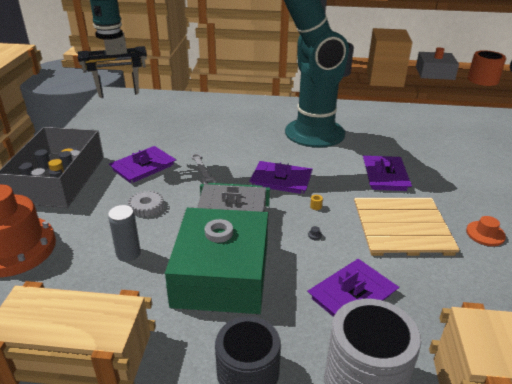

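View pics/top0.png

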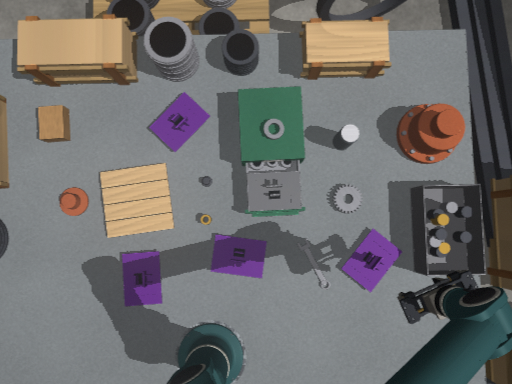

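The true cover is the grey one on the drawer, at about (272,190) in the top view. The cabinet is at (271,122), and the board is on the left at (137,200). There are four purple look-alikes to leave alone. Next I'll fit the geometry from depth.

```bash
cat > h.py <<'E'
from station import env, effector, solver, viewer, workorder, search_frame, tip_of
import cv2, numpy as np
def cloud(c,d,T=None):
    i=viewer.camera_info(c);K=i["intrinsics"]
    v,u=np.mgrid[:d.shape[0],:d.shape[1]]
    P=np.stack([(u-K[0,2])/K[0,0]*d,-(v-K[1,2])/K[1,1]*d,-d],-1)
    if "eye" in i: R,t=i["rotation"],i["eye"]
    else: M=T@i["T_tool_cam"]; R,t=M[:3,:3],M[:3,3]
    W=P@R.T+t; W[d<=0]=np.nan
    return W
def rect(W,box,z):
    m=(W[...,0]>box[0])&(W[...,0]<box[1])&(W[...,1]>box[2])&(W[...,1]<box[3])&(W[...,2]>z[0])&(W[...,2]<z[1])
    return W[m]
def mar(P):
    r=cv2.minAreaRect((P[:,:2]*1000).astype(np.float32)); return r
E
python3 - <<'E'
from h import *
for c in ["top","scene"]:
    W=cloud(c,np.load(f"pics/{c}0.npy"))
    for n,b,z in [("cab",(.55,.9,-.4,-.05),(.095,.110)),("pallet",(.35,.68,.1,.4),(.012,.032)),("plate",(.43,.61,-.35,-.1),(.062,.076)),("rib",(.43,.6,-.35,-.1),(.085,.11)),("bush",(.40,.49,-.04,.05),(.025,.04)),("roller",(.53,.62,-.04,.05),(.018,.03)),("ring",(.6,.85,-.4,-.05),(.115,.13))]:
        P=rect(W,b,z); 
        if len(P)>4: print(c,n,len(P),mar(P),np.median(P[:,2]).round(4),P.mean(0).round(4))
# robust pixel masks: cabinet edges
E
```

```text
top cab 4358 ((742.371337890625, -209.24224853515625), (233.0469512939453, 200.41790771484375), 1.4741028547286987) 0.103 [ 0.7418 -0.2087  0.103 ]
top pallet 4311 ((537.625, 219.36167907714844), (257.1009826660156, 264.5268249511719), 7.09651517868042) 0.0206 [0.5162 0.2377 0.0205]
top plate 2143 ((527.4730224609375, -219.6170654296875), (188.0597686767578, 153.64097595214844), 87.70720672607422) 0.068 [ 0.527  -0.2145  0.0679]
top rib 61 ((540.953369140625, -215.01828002929688), (50.607364654541016, 46.84724044799805), 4.984907150268555) 0.0956 [ 0.5401 -0.2149  0.0953]
top bush 51 ((446.1871337890625, 10.83060073852539), (29.86436653137207, 29.483552932739258), 88.51408386230469) 0.0309 [0.447  0.0107 0.0308]
top roller 38 ((575.376220703125, 7.199128150939941), (23.100196838378906, 20.016862869262695), 19.093650817871094) 0.0217 [0.5749 0.0076 0.0221]
top ring 229 ((721.477294921875, -216.20529174804688), (62.01699447631836, 61.312625885009766), 87.72193908691406) 0.1208 [ 0.7212 -0.2158  0.1207]
scene cab 5921 ((705.8576049804688, -211.31109619140625), (311.8536682128906, 199.89
[... 267 characters left out ...]
35058594), (131.1863555908203, 189.53170776367188), 0.3512977957725525) 0.0703 [ 0.5279 -0.2143  0.0701]
scene rib 176 ((543.4801635742188, -216.82452392578125), (53.35199737548828, 46.270755767822266), 11.015158653259277) 0.0932 [ 0.5407 -0.2158  0.0931]
scene bush 76 ((450.18988037109375, 10.921201705932617), (29.730037689208984, 35.75141906738281), 46.53620910644531) 0.0306 [0.4514 0.0089 0.0304]
scene roller 54 ((579.156005859375, 6.381875991821289), (22.845666885375977, 22.253822326660156), 39.16044235229492) 0.0242 [0.5797 0.0058 0.024 ]
scene ring 374 ((725.0420532226562, -216.94509887695312), (62.114051818847656, 64.21231079101562), 76.55374145507812) 0.1229 [ 0.7276 -0.2167  0.122 ]
```

```bash
cat >> h.py <<'E'
def Rd(yaw,flip=False):
    # tool y down, tool z along yaw direction
    z=np.array([np.cos(yaw),np.sin(yaw),0]); 
    if flip: z=-z
    y=np.array([0,0,-1.]); return np.stack([np.cross(y,z),y,z],1)
def tool():
    s=env.sense(); T=np.eye(4);T[:3,:3]=s["tcp_rot"];T[:3,3]=s["ee_pos"];return T
E
python3 - <<'E'
from h import *
yaw=np.radians(1.45)
for f in (False,True):
  for p,yw in [([.54,-.217,.2],yaw),([.54,-.217,.073],yaw),([.52,.235,.15],np.radians(7)),([.52,.235,.047],np.radians(7)),([.44,-.22,.05],yaw+np.pi/2),([.6,-.215,.05],yaw+np.pi/2),([.44,-.22,.05],yaw-np.pi/2)]:
    q=solver.inverse_kinematics(np.array(p),Rd(yw,f)); print(f,p,None if q is None else q.round(2))
E
```

```text
False [0.54, -0.217, 0.2] [ 0.67  0.41 -0.44  1.77  0.21  1.01  0.18]
False [0.54, -0.217, 0.073] [ 0.64  0.58 -0.41  1.85  0.32  0.77  0.08]
False [0.52, 0.235, 0.15] [ 0.32  0.73 -1.14  1.81  0.74  1.11 -0.96]
False [0.52, 0.235, 0.047] [ 0.14  0.75 -0.84  1.87  0.74  0.86 -0.96]
False [0.44, -0.22, 0.05] [ 0.89  0.55 -0.61  2.07  0.5   0.67  1.55]
False [0.6, -0.215, 0.05] [ 0.72  0.74 -0.61  1.71  0.54  0.86  1.47]
False [0.44, -0.22, 0.05] [ 0.49  0.46 -0.12  2.09  0.09  0.59 -1.24]
True [0.54, -0.217, 0.2] [ 0.21  0.37  0.15  1.8  -0.06  0.98 -2.74]
True [0.54, -0.217, 0.073] [ 0.15  0.54  0.22  1.89 -0.17  0.73 -2.65]
True [0.52, 0.235, 0.15] [ 0.39  0.88 -1.33  1.8   0.91  1.24  2.06]
True [0.52, 0.235, 0.047] [ 0.38  1.12 -1.34  1.86  1.18  1.24  1.91]
True [0.44, -0.22, 0.05] [ 0.49  0.46 -0.12  2.09  0.09  0.59 -1.24]
True [0.6, -0.215, 0.05] [ 0.36  0.65 -0.1   1.74  0.08  0.76 -1.32]
True [0.44, -0.22, 0.05] [ 0.89  0.55 -0.61  2.07  0.5   0.67  1.55]
```

```bash
python3 - <<'E'
from h import *
yaw=np.radians(1.45)
env.reach(np.array([.535,-.217,.23]),Rd(yaw))
T=tool(); p,d=viewer.read_camera("wrist")
cv2.imwrite("pics/w1.png",p[:,:,::-1]); np.save("pics/w1.npy",d); np.save("pics/w1T.npy",T)
for n in ["panel_grip","panel","drawer_face"]:
    print(n,[(np.round(r["at"],4).tolist(),round(r["score"],2)) for r in tip_of("wrist",n)])
W=cloud("wrist",d,T)
for n,b,z in [("plate",(.43,.61,-.35,-.1),(.064,.075)),("rib",(.43,.6,-.35,-.1),(.090,.11))]:
    P=rect(W,b,z); print(n,len(P),mar(P),np.median(P[:,2]))
print(env.sense()["t"],T.round(3),env.sense()["joint_positions"].round(2))
E
```

```text
panel_grip [([0.5357, -0.2209, 0.0846], 0.75), ([0.3252, -0.0993, 0.0422], 0.68), ([0.5339, -0.2156, 0.0653], 0.34)]
panel [([0.3236, -0.0969, 0.0191], 0.93), ([0.2992, -0.5354, 0.0138], 0.89), ([0.5362, -0.2191, 0.0647], 0.58)]
drawer_face [([0.4652, -0.2181, 0.048], 0.64)]
plate 15613 ((532.2699584960938, -220.43927001953125), (155.1807098388672, 192.0236358642578), 0.023863360285758972) 0.07001546909287854
rib 455 ((543.0400390625, -217.9598388671875), (51.06535720825195, 49.87055206298828), 0.48391667008399963) 0.0978079547910497
2.8667 [[ 0.022 -0.001  1.     0.534]
 [-1.    -0.001  0.022 -0.219]
 [ 0.001 -1.    -0.001  0.23 ]
 [ 0.     0.     0.     1.   ]] [ 0.68  0.37 -0.44  1.75  0.18  1.06  0.2 ]
```

View pics/w1.png

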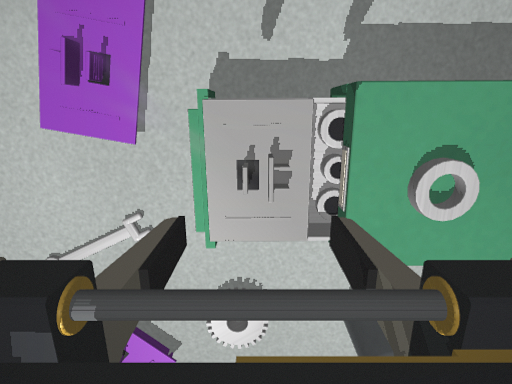

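```bash
python3 - <<'E'
from h import *
print(viewer.camera_info("wrist"))
T=np.load("pics/w1T.npy");d=np.load("pics/w1.npy");W=cloud("wrist",d,T)
P=rect(W,(.43,.6,-.35,-.1),(.094,.11)); P=P[(P[:,2]<.105)]
for lo,hi in [(.5,.535),(.535,.56)]:
    Q=P[(P[:,0]>lo)&(P[:,0]<hi)]; print(len(Q),mar(Q),Q.min(0).round(4),Q.max(0).round(4))
h=np.histogram(P[:,0],bins=np.arange(.5,.58,.004));print(list(zip(h[1].round(3),h[0])))
img=cv2.imread("pics/w1.png").astype(int)
gray=(img.max(2)-img.min(2)<12)
m=gray&(abs(W[...,2]-.07)<.003)&(W[...,0]>.45)&(W[...,0]<.62)&(abs(W[...,1]+.217)<.12)
m=cv2.morphologyEx(m.astype(np.uint8),cv2.MORPH_OPEN,np.ones((5,5)))
n,l,s,c=cv2.connectedComponentsWithStats(m);k=1+s[1:,4].argmax();print(s[k],mar(W[l==k]))
Q=W[l==k]
# edges: per-row fits
for ax,o in ((0,1),(1,0)):
  for f in (np.min,np.max):
    b=np.round(Q[:,o]/.004).astype(int);u=np.unique(b)[3:-3];e=np.array([(i*.004,f(Q[b==i,ax])) for i in u])
    md=np.median(e[:,1]);e=e[abs(e[:,1]-md)<.006];co=np.polyfit(e[:,0],e[:,1],1);print(ax,f.__name__,np.degrees(co[0]).round(2),np.median(e[:,1]).round(4))
# cabinet front top edge
G=(img[...,1]>img[...,2]+25)&(abs(W[...,2]-.105)<.004)
Q=W[G];print("cab",Q.min(0),mar(Q))
b=np.round(Q[:,1]/.004).astype(int);u=np.unique(b)[3:-3];e=np.array([(i*.004,Q[b==i,0].min()) for i in u]);co=np.polyfit(e[:,0],e[:,1],1);print(np.degrees(co[0]),np.polyval(co,-.215))
E
```

```text
{'intrinsics': array([[288.8048732 ,   0.        , 257.67504071],
       [  0.        , 288.8048732 , 188.26309796],
       [  0.        ,   0.        ,   1.        ]]), 'T_tool_cam': array([[ 4.29251430e-04, -9.64853141e-01, -2.62789330e-01,
        -7.39681080e-02],
       [ 7.79417852e-04,  2.62789597e-01, -9.64852849e-01,
        -1.70256882e-01],
       [ 9.99999604e-01,  2.09341770e-04,  8.64826573e-04,
         7.97761667e-04],
       [ 0.00000000e+00,  0.00000000e+00,  0.00000000e+00,
         1.00000000e+00]])}
129 ((521.1451416015625, -218.32899475097656), (4.3929877281188965, 29.258054733276367), 0.8245251178741455) [ 0.5187 -0.233   0.094 ] [ 0.5235 -0.2037  0.1011]
204 ((549.1666870117188, -217.9204559326172), (4.490601539611816, 49.86172866821289), 1.8259968757629395) [ 0.5461 -0.2428  0.0952] [ 0.5513 -0.193   0.0999]
[(np.float64(0.5), np.int64(0)), (np.float64(0.504), np.int64(0)), (np.float64(0.508), np.int64(0)), (np.float64(0.512), np.int64(0)), (np.float64(0.516), np.int64(29)), (np.float64(0.52), np.int64(100)), (np.float64(0.524), np.int64(0)), (np.float64(0.528), np.int64(0)), (np.float64(0.532), np.int64(0)), (np.float64(0.536), np.int64(0)), (np.float64(0.54), np.int64(0)), (np.float64(0.544), np.int64(67)), (np.float64(0.548), np.int64(137)), (np.float64(0.552), np.int64(0)), (np.float64(0.556), np.int64(0)), (np.float64(0.56), np.int64(1)), (np.float64(0.564), np.int64(0)), (np.float64(0.568), np.int64(0)), (np.float64(0.572), np.int64(0))]
[  203    99   110   143 14071] ((535.1195068359375, -218.72103881835938), (121.93016052246094, 170.4009552001953), 1.5544750690460205)
0 min -1.59 0.4747
0 max -1.36 0.5952
1 min 2.42 -0.302
1 max 1.46 -0.1338
cab [ 0.6271918  -0.3133603   0.10107904] ((724.8858642578125, -213.38412475585938), (191.760498046875, 199.58241271972656), 1.6752601861953735)
-14.191703922354662 0.6383806709118677
```

```bash
python3 - <<'E'
from h import *
yaw=np.radians(1.55)
R=Rd(yaw)
env.movel(np.array([.539,-.2184,.11]),R,rate=.12)
env.movel(np.array([.539,-.2184,.0735]),R,rate=.05)
s=env.sense();print(s["ee_pos"],s["wrist_force"],s["t"])
effector.grasp(22)
s=env.sense();print(s["ee_pos"],s["wrist_force"],s["gripper_width"],s["t"])
env.pause(.2)
p,d=viewer.read_camera("wrist");cv2.imwrite("pics/w2.png",p[:,:,::-1])
s=env.sense();print(s["ee_pos"],s["wrist_force"],s["gripper_width"],s["t"])
E
```

```text
[ 0.53922826 -0.21839304  0.07362791] [-0.12290553  0.07950104  0.78042305] 4.9
[ 0.53936709 -0.21840914  0.07363694] [-0.46954984 -0.7500801  -0.19552297] 0.024766546215465264 5.925
[ 0.53937742 -0.21839285  0.07364486] [1.23377045 0.82669847 1.1179187 ] 0.024293109559530814 6.175
```

View pics/w2.png

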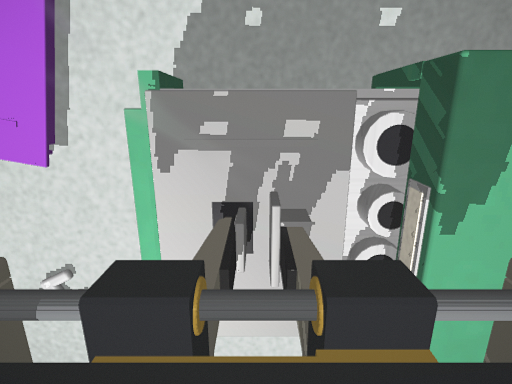

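The fingers hold the tab at about (240,240) and the rib at about (275,240). The 24 to 25 mm opening means the tab is fully pressed. Lifting next.

```bash
python3 - <<'E'
from h import *
p=np.array([.539,-.2184,.0735])
for dz,r in [(.008,.03),(.03,.04),(.11,.12)]:
    env.movel(p+[0,0,dz],rate=r)
    s=env.sense();print(s["ee_pos"].round(4),s["wrist_force"].round(2),s["moment"].round(2),s["gripper_width"].round(4),s["t"])
p,d=viewer.read_camera("wrist");cv2.imwrite("pics/w3.png",p[:,:,::-1]);np.save("pics/w3.npy",d);np.save("pics/w3T.npy",tool())
p,d=viewer.read_camera("scene");cv2.imwrite("pics/s3.png",p[:,:,::-1])
E
python3 -c "
import cv2,numpy as np
cv2.imwrite('pics/c3.png',cv2.resize(np.hstack([cv2.imread('pics/w3.png'),cv2.imread('pics/s3.png')]),(800,300)))"
```

```text
Traceback (most recent call last):
AttributeError: 'float' object has no attribute 'round'
[ WARN:0@0.015] global loadsave.cpp:275 findDecoder imread_('pics/w3.png'): can't open/read file: check file path/integrity
[ WARN:0@0.015] global loadsave.cpp:275 findDecoder imread_('pics/s3.png'): can't open/read file: check file path/integrity
Traceback (most recent call last):
cv2.error: OpenCV(4.12.0) :-1: error: (-5:Bad argument) in function 'resize'
> Overload resolution failed:
>  - src data type = object is not supported
>  - Expected Ptr<cv::UMat> for argument 'src'
```

```bash
cat >> h.py <<'E'
def st():
    s=env.sense();print(s["ee_pos"].round(4),"F",s["wrist_force"].round(2),"M",s["moment"].round(2),"w",round(float(s["gripper_width"]),4),"t",round(s["t"],2));return s
def pair(a,b,out):
    cv2.imwrite(out,cv2.resize(np.hstack([cv2.imread(a),cv2.imread(b)]),(800,300)))
E
python3 - <<'E'
from h import *
p=np.array([.539,-.2184,.0735])
st()
for dz,r in [(.03,.04),(.11,.12)]:
    env.movel(p+[0,0,dz],rate=r); st()
T=tool()
p,d=viewer.read_camera("wrist");cv2.imwrite("pics/w3.png",p[:,:,::-1]);np.save("pics/w3.npy",d);np.save("pics/w3T.npy",T)
p,d=viewer.read_camera("scene");cv2.imwrite("pics/s3.png",p[:,:,::-1])
pair("pics/w3.png","pics/s3.png","pics/c3.png")
E
```

```text
[ 0.5386 -0.2185  0.0815] F [ 0.15 -0.58 -2.04] M [-0.01 -0.05 -0.02] w 0.0244 t 6.59
[ 0.5389 -0.2185  0.1035] F [ 0.17  0.36 -2.07] M [-0.08 -0.11 -0.01] w 0.0243 t 7.29
[ 0.5384 -0.2183  0.1828] F [ 0.6   0.32 -2.36] M [-0.1  -0.08  0.04] w 0.0243 t 8.11
```

View pics/c3.png

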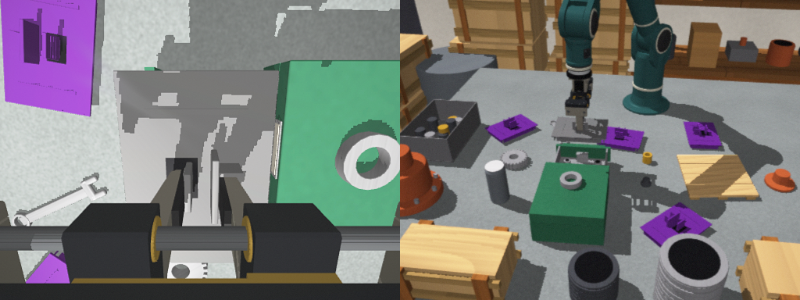

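The cover came off freely: the load is about 2 N and it hangs over the drawer at about (195,160) in the wrist view. Next I'll refine the board pose from the first images.

```bash
python3 - <<'E'
from h import *
for c in ["top","scene"]:
    W=cloud(c,np.load(f"pics/{c}0.npy")); img=cv2.imread(f"pics/{c}0.png").astype(int)
    m=(img[...,2]-img[...,0]>25)&(abs(W[...,2]-.022)<.01)&(W[...,0]>.35)&(W[...,0]<.68)&(W[...,1]>.1)&(W[...,1]<.4)
    m=cv2.morphologyEx(m.astype(np.uint8),cv2.MORPH_OPEN,np.ones((3,3)))
    n,l,s,cc=cv2.connectedComponentsWithStats(m);k=1+s[1:,4].argmax();print(c,s[k],mar(W[l==k]),np.median(W[l==k][:,2]))
E
```

```text
top [ 100  163   74   75 4269] ((516.97314453125, 238.54043579101562), (220.74610900878906, 220.94703674316406), 7.015676021575928) 0.020593040110300498
scene [ 355  198  104   55 4606] ((519.349365234375, 237.91537475585938), (227.10940551757812, 221.95985412597656), 6.747101783752441) 0.02270797819343051
```

```bash
python3 - <<'E'
from h import *
R=Rd(np.radians(6.9)); c=np.array([.520,.238,0])
env.movel(c+[0,0,.183],R,rate=.18); st()
env.movel(c+[0,0,.075],R,rate=.1); st()
env.movel(c+[0,0,.053],R,rate=.04); st()
p,d=viewer.read_camera("scene");cv2.imwrite("pics/s4.png",p[:,:,::-1])
T=tool();p,d=viewer.read_camera("wrist");cv2.imwrite("pics/w4.png",p[:,:,::-1]);np.save("pics/w4.npy",d);np.save("pics/w4T.npy",T)
pair("pics/w4.png","pics/s4.png","pics/c4.png")
print(env.sense()["joint_positions"].round(2))
E
```

```text
[0.5202 0.2373 0.183 ] F [ 1.16  0.16 -1.54] M [ 0.   -0.12  0.03] w 0.0247 t 10.9
[0.5205 0.2383 0.0757] F [ 0.25  0.14 -1.31] M [-0.06 -0.1   0.01] w 0.0245 t 12.13
[0.52   0.2381 0.0529] F [ 0.9  -1.3  -2.62] M [-0.05 -0.09  0.02] w 0.0245 t 12.83
[-0.11  0.62 -0.5   1.88  0.42  0.75 -0.72]
```

View pics/c4.png

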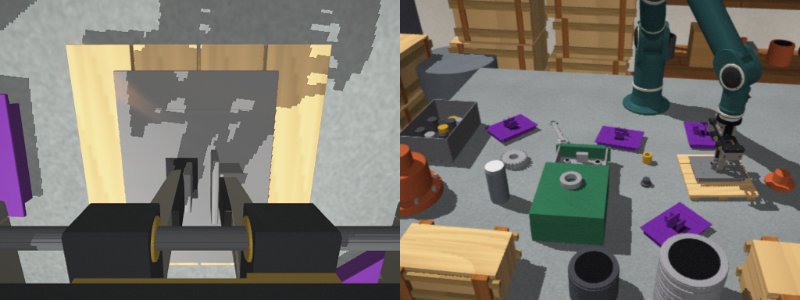

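Board is at (195,150) in the wrist view with the cover centred above it. I'll lower in small steps until I feel contact.

```bash
python3 - <<'E'
from h import *
R=Rd(np.radians(6.9)); c=np.array([.520,.238,0])
for k in range(12):
    z=.0515-.001*k
    env.movel(c+[0,0,z],R,rate=.02)
    f=np.mean([env.sense()["wrist_force"][2] for _ in range(3)]); print(round(z,4),f.round(2))
    if f>1.5 or z<.0445: break
st()
E
```

```text
0.0515 -2.28
0.0505 -1.58
0.0495 -2.16
0.0485 -1.74
0.0475 0.01
0.0465 5.89
[0.5203 0.2381 0.0474] F [-2.47 -1.77  5.89] M [-0.32  0.47  0.  ] w 0.0247 t 14.43
```

```bash
python3 - <<'E'
from h import *
R=Rd(np.radians(6.9)); c=np.array([.520,.238,0])
env.movel(c+[0,0,.0473],R,rate=.02); st()
effector.grasp(3); st()
effector.release(); st()
env.movel(c+[0,0,.13],R,rate=.12); st()
T=tool();p,d=viewer.read_camera("wrist");cv2.imwrite("pics/w5.png",p[:,:,::-1]);np.save("pics/w5.npy",d);np.save("pics/w5T.npy",T)
p,d=viewer.read_camera("scene");cv2.imwrite("pics/s5.png",p[:,:,::-1]);np.save("pics/s5.npy",d)
pair("pics/w5.png","pics/s5.png","pics/c5.png")
W=cloud("wrist",np.load("pics/w5.npy"),T); img=cv2.imread("pics/w5.png").astype(int)
gray=img.max(2)-img.min(2)<14
m=gray&(abs(W[...,2]-.044)<.004)&(abs(W[...,0]-.52)<.12)&(abs(W[...,1]-.238)<.13)
m=cv2.morphologyEx(m.astype(np.uint8),cv2.MORPH_OPEN,np.ones((5,5)))
n,l,s,cc=cv2.connectedComponentsWithStats(m);k=1+s[1:,4].argmax();Q=W[l==k];print(s[k],mar(Q),np.median(Q[:,2]),np.polyfit(Q[:,0],Q[:,2],1)[0],np.polyfit(Q[:,1],Q[:,2],1)[0])
E
```

```text
[0.5202 0.2382 0.0475] F [0.63 0.07 1.94] M [-0.07  0.03  0.03] w 0.0244 t 14.68
[0.5204 0.2381 0.0474] F [ 1.13 -0.16  1.48] M [-0.07 -0.17 -0.03] w 0.0302 t 14.93
[0.52   0.2379 0.0473] F [ 0.49 -0.39  0.21] M [-0.   -0.07  0.01] w 0.0919 t 15.94
[0.5196 0.2376 0.1294] F [ 0.79  0.29 -0.49] M [-0.03 -0.06  0.04] w 0.0918 t 16.78
[  187    96   143   177 21949] ((520.04150390625, 238.59437561035156), (121.25563049316406, 168.1110382080078), 6.8576130867004395) 0.044118951801451034 -0.0011303691008787552 0.0013535317293821738
```

View pics/c5.png

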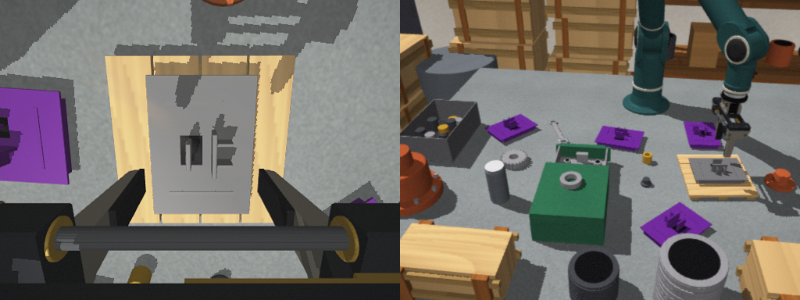

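The cover is level, right way up and centred on the board to within about 2 mm. Now I'll close the fingers and go to the drawer front.

```bash
python3 - <<'E'
from h import *
env.movel(np.array([.52,.238,.22]),rate=.2)
effector.grasp(10)
yaw=np.radians(1.55); R=Rd(yaw-np.pi/2)
p=np.array([.405,-.222,.22]); env.reach(p,R); s=st(); print(s["joint_positions"].round(2))
T=tool();im,d=viewer.read_camera("wrist");cv2.imwrite("pics/w6.png",im[:,:,::-1]);np.save("pics/w6.npy",d);np.save("pics/w6T.npy",T)
print([(np.round(r["at"],4).tolist(),round(r["score"],2)) for r in tip_of("wrist","drawer_face")])
im,d=viewer.read_camera("top");cv2.imwrite("pics/t6.png",im[:,:,::-1]);np.save("pics/t6.npy",d)
print([(np.round(r["at"],4).tolist(),round(r["score"],2)) for r in tip_of("top","drawer_face")])
pair("pics/w6.png","pics/t6.png","pics/c6.png")
W=cloud("wrist",np.load("pics/w6.npy"),T)
P=rect(W,(.4,.6,-.28,-.16),(.055,.068)); print(len(P),np.percentile(P[:,0],[0,1,2,5,20]).round(4) if len(P) else 0)
W=cloud("top",d);P=rect(W,(.43,.6,-.28,-.16),(.052,.068)); print(len(P),np.percentile(P[:,0],[0,1,2,5,20]).round(4))
E
```

```text
[ 0.4058 -0.2209  0.22  ] F [0.33 0.26 0.76] M [0.04 0.01 0.04] w 0.0006 t 20.56
[ 0.61  0.15 -0.21  2.03  0.04  0.96 -1.15]
[([0.4707, -0.2199, 0.0464], 0.76)]
[([0.4708, -0.2179, 0.0474], 0.88)]
2969 [0.4567 0.4576 0.4582 0.4594 0.4639]
334 [0.4557 0.4559 0.4561 0.4583 0.4652]
```

View pics/c6.png

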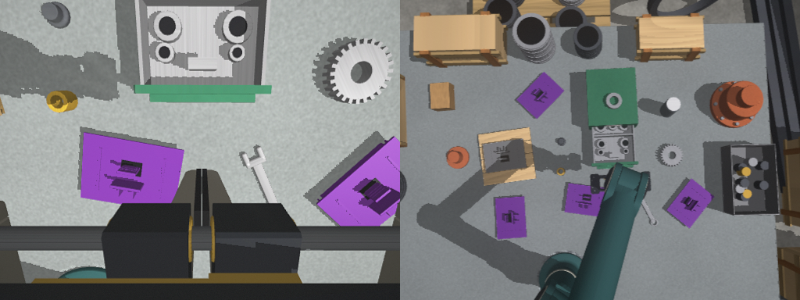

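```bash
python3 - <<'E'
from h import *
yaw=np.radians(1.55); R=Rd(yaw-np.pi/2)
L=lambda x,z=.045: np.array([x,-.2185+(x-.535)*np.tan(yaw),z])
env.movel(L(.425,.12),R,rate=.15)
env.movel(L(.425),R,rate=.1); st()
env.movel(L(.444),R,rate=.04); st()
env.movel(L(.460),R,rate=.03); st()
im,d=viewer.read_camera("scene");cv2.imwrite("pics/s7.png",im[:,:,::-1])
E
```

```text
[ 0.4254 -0.2216  0.0455] F [0.08 0.24 0.43] M [0.01 0.06 0.02] w 0.0006 t 22.49
[ 0.4439 -0.2209  0.0449] F [-0.13 -0.43  0.12] M [ 0.05 -0.    0.02] w 0.0002 t 23.12
[ 0.4604 -0.2204  0.0451] F [0.49 0.53 0.46] M [ 0.04  0.05 -0.03] w 0.0003 t 23.8
```

View pics/s7.png

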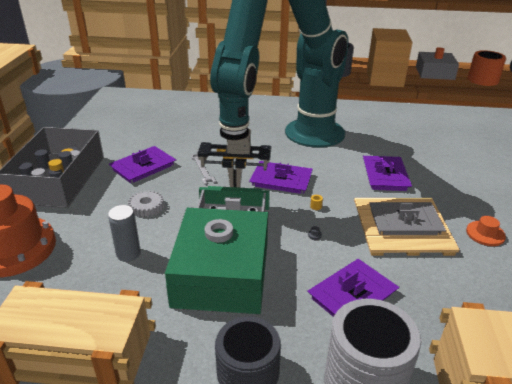

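```bash
python3 - <<'E'
from h import *
yaw=np.radians(1.55); R=Rd(yaw-np.pi/2)
L=lambda x,z=.045: np.array([x,-.2185+(x-.535)*np.tan(yaw),z])
env.movel(L(.50),R,rate=.05); st()
W=cloud("top",viewer.read_camera("top")[1]);im,d=viewer.read_camera("wrist");T=tool();cv2.imwrite("pics/w8.png",im[:,:,::-1])
W=cloud("wrist",d,T)
for lo,hi in((-.28,-.25),(-.19,-.16)):
    P=rect(W,(.43,.6,lo,hi),(.055,.068));print(len(P),np.percentile(P[:,0],[0,1,2,5,20]).round(4) if len(P) else 0)
E
```

```text
[ 0.5002 -0.2193  0.0451] F [ 0.31  0.83 -0.6 ] M [-0.01 -0.    0.05] w 0.0001 t 24.8
2394 [0.5128 0.5138 0.5141 0.515  0.519 ]
2402 [0.5108 0.5114 0.5117 0.5126 0.5166]
```

View pics/w8.png

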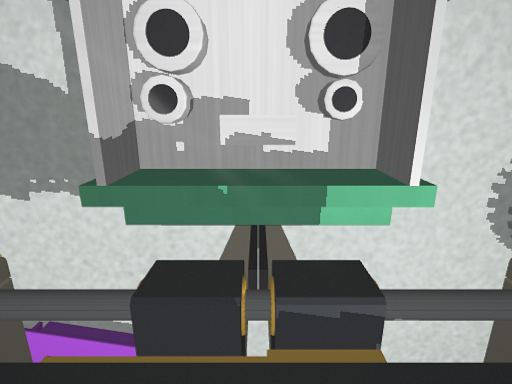

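```bash
python3 - <<'E'
from h import *
yaw=np.radians(1.55); R=Rd(yaw-np.pi/2)
L=lambda x,z=.045: np.array([x,-.2185+(x-.535)*np.tan(yaw),z])
env.movel(L(.565),R,rate=.05); st()
x=.565
while x<.586:
    x+=.003; env.movel(L(x),R,rate=.015); s=st()
    if s["wrist_force"][0]<-18: break
E
```

```text
[ 0.5651 -0.2174  0.0451] F [-0.53 -0.72 -0.59] M [ 0.01  0.   -0.  ] w 0.0004 t 26.35
[ 0.5682 -0.2175  0.045 ] F [-1.19  0.21 -0.02] M [0.06 0.11 0.01] w 0.0006 t 26.7
[ 0.5713 -0.2176  0.045 ] F [-0.37 -0.36  0.41] M [ 0.05  0.04 -0.03] w 0.0006 t 27.05
[ 0.5743 -0.2175  0.045 ] F [ 0.57  0.63 -0.1 ] M [-0.04  0.01 -0.01] w 0.0006 t 27.4
[ 0.5773 -0.2174  0.045 ] F [-0.   -0.89  0.13] M [-0.01 -0.02  0.01] w 0.0002 t 27.75
[ 0.5803 -0.2173  0.045 ] F [-0.   -0.75  0.06] M [ 0.02  0.04 -0.03] w 0.0002 t 28.1
[ 0.5824 -0.2172  0.0449] F [-3.77  0.33  2.25] M [0.08 0.81 0.03] w 0.0007 t 28.45
[ 0.5843 -0.2172  0.0448] F [-6.23  0.56  5.14] M [0.06 1.45 0.  ] w 0.0008 t 28.8
```

```bash
python3 - <<'E'
from h import *
yaw=np.radians(1.55); R=Rd(yaw-np.pi/2)
L=lambda x,z=.045: np.array([x,-.2185+(x-.535)*np.tan(yaw),z])
x=.586
while x<.5995:
    x+=.0015; env.movel(L(x),R,rate=.012); s=st()
    if s["wrist_force"][0]<-20: break
W=None;T=tool();im,d=viewer.read_camera("wrist");cv2.imwrite("pics/w9.png",im[:,:,::-1])
W=cloud("wrist",d,T)
for lo,hi in((-.28,-.25),(-.19,-.16)):
    P=rect(W,(.5,.7,lo,hi),(.055,.068));print(len(P),np.percentile(P[:,0],[0,1,2,5,20]).round(4) if len(P) else 0)
E
```

```text
[ 0.5863 -0.2172  0.0448] F [-5.2   0.07  3.05] M [0.04 1.23 0.03] w 0.0003 t 29.07
[ 0.5883 -0.2171  0.0449] F [-4.02 -0.05  2.56] M [0.05 1.04 0.03] w 0.0007 t 29.35
[ 0.5908 -0.217   0.0449] F [-2.73 -0.04  0.18] M [-0.08  0.55  0.07] w 0.0007 t 29.62
[ 0.5926 -0.2169  0.0449] F [-1.28 -0.12 -1.15] M [-0.06  0.27  0.01] w 0.0001 t 29.9
[ 0.5941 -0.2169  0.0451] F [-0.71 -0.5  -1.04] M [-0.01  0.17 -0.03] w 0.0005 t 30.18
[ 0.5955 -0.2168  0.0452] F [-1.26  0.29 -0.67] M [0.02 0.09 0.05] w 0.0005 t 30.45
[ 0.5956 -0.2168  0.045 ] F [-4.92  1.34  3.78] M [0.12 1.11 0.03] w 0.0005 t 30.73
[ 0.5956 -0.2168  0.0449] F [-7.74  0.21  6.66] M [0.23 1.94 0.01] w 0.0005 t 31.0
[ 0.5957 -0.2168  0.0448] F [-11.39   1.56   9.63] M [0.27 2.63 0.02] w 0.0009 t 31.27
[ 0.5958 -0.2168  0.0447] F [-15.98   1.8   12.6 ] M [0.36 3.41 0.08] w 0.0008 t 31.55
749 [0.6075 0.6078 0.608  0.6084 0.6097]
747 [0.6052 0.6056 0.6057 0.606  0.6073]
```

View pics/w9.png

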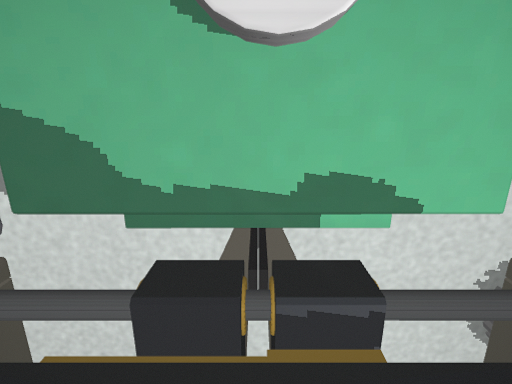

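The drawer passed its detent (peak near TCP x 0.585) and hit a firm stop at TCP x 0.5957. Only the lip edge, at about (258,220), still shows. I'll back off and check everything.

```bash
python3 - <<'E'
from h import *
yaw=np.radians(1.55); R=Rd(yaw-np.pi/2)
L=lambda x,z=.045: np.array([x,-.2185+(x-.535)*np.tan(yaw),z])
env.movel(L(.55),R,rate=.04)
env.movel(L(.50),R,rate=.1)
env.movel(L(.45,.22),R,rate=.15); st()
T=tool();im,d=viewer.read_camera("wrist");cv2.imwrite("pics/w10.png",im[:,:,::-1])
W=cloud("wrist",d,T)
P=rect(W,(.5,.625,-.28,-.16),(.055,.068));print("lip",len(P),np.percentile(P[:,0],[0,2,5,50]).round(4) if len(P) else 0)
print([(np.round(r["at"],4).tolist(),round(r["score"],2)) for r in tip_of("wrist","drawer_face")])
for c in ("scene","top"):
    im,d=viewer.read_camera(c);cv2.imwrite(f"pics/{c}10.png",im[:,:,::-1]); W=cloud(c,d); img=im.astype(int)
    for n in ["panel","bearing","bushing","roller","drawer_face"]:
        print(c,n,[(np.round(r["at"],3).tolist(),round(r["score"],2)) for r in tip_of(c,n)])
    for n,b,z in [("bush",(.40,.49,-.04,.05),(.025,.04)),("roller",(.53,.62,-.04,.05),(.018,.03)),("ring",(.6,.85,-.4,-.05),(.115,.13)),("plate",(.4,.64,.1,.36),(.038,.05))]:
        P=rect(W,b,z); print(n,len(P),P.mean(0).round(4),mar(P)[0], mar(P)[2])
pair("pics/w10.png","pics/scene10.png","pics/c10.png")
E
```

```text
[ 0.4497 -0.2205  0.2191] F [0.17 0.18 0.31] M [ 0.02 -0.04  0.09] w 0.0007 t 35.04
lip 2752 [0.6039 0.6054 0.6062 0.6156]
[([0.6176, -0.2174, 0.045], 0.86)]
scene panel [([0.326, -0.101, 0.014], 0.84), ([0.778, 0.087, 0.016], 0.75), ([0.521, 0.238, 0.042], 0.69), ([0.258, 0.221, 0.019], 0.6), ([0.305, -0.534, 0.018], 0.56)]
scene bearing [([0.72, -0.219, 0.106], 0.91), ([0.521, 0.241, 0.039], 0.42)]
scene bushing [([0.45, 0.007, 0.002], 0.6)]
scene roller [([0.577, 0.004, 0.002], 0.61)]
scene drawer_face []
bush 71 [0.4508 0.0082 0.0309] (429.692138671875, -3.0614585876464844) 29.930828094482422
roller 56 [0.5795 0.006  0.0235] (578.0619506835938, 5.874590873718262) 2.1942954063415527
ring 370 [ 0.7272 -0.2166  0.122 ] (724.2810668945312, -217.58082580566406) 7.936683654785156
plate 1678 [0.5277 0.2391 0.0448] (519.7567749023438, 240.10321044921875) 7.073474884033203
top panel [([0.52, 0.239, 0.038], 0.86), ([0.776, 0.088, 0.021], 0.72), ([0.3, -0.533, 0.017], 0.65), ([0.258, 0.221, 0.018], 0.6), ([0.327, -0.096, 0.014], 0.57)]
top bearing [([0.726, -0.218, 0.11], 0.75)]
top bushing [([0.447, 0.009, -0.0], 0.49)]
top roller [([0.58, 0.001, 0.001], 0.48)]
top drawer_face [([0.616, -0.214, 0.047], 0.67)]
bush 53 [0.447  0.0102 0.0302] (446.1272277832031, 9.562488555908203) 88.2764663696289
roller 38 [0.5751 0.0077 0.0229] (574.8065185546875, 7.651934623718262) 62.06679153442383
ring 231 [ 0.721  -0.2155  0.1212] (721.0507202148438, -216.107177734375) 88.14190673828125
plate 1791 [0.5165 0.2411 0.0429] (517.7620239257812, 241.98712158203125) 6.9004225730896
```

View pics/c10.png

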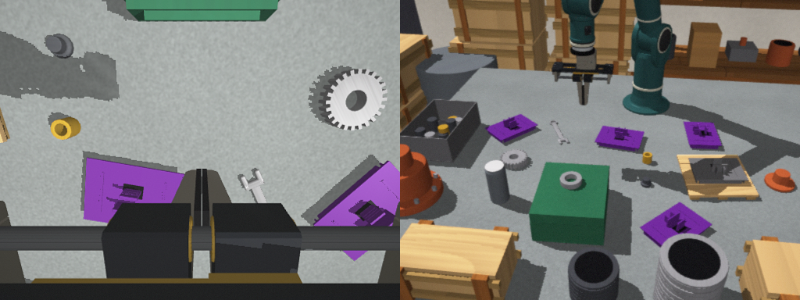

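Every check agrees: the drawer is seated, the cover is on the board, the three bystanders haven't moved and the arm touches nothing. Handing in.

```bash
python3 - <<'E'
from h import *
print(workorder.finish_job())
E
```

```text
the job is handed in; nothing more can be done
None
```

The job is done and handed in at about 35 s on the robot clock; no verdict is reported.

- **Cover:** I pinched the tab to the rib (24–25 mm over both, so fully pressed) and lifted the cover straight off. I lowered it in 1 mm steps until it touched the board, then eased the grip before opening. It ended level and right way up at about (0.520, 0.239), against a board centre of (0.518, 0.238).
- **Drawer:** I pushed it by its lip, slowly over the detent, until it met a hard stop with about 16 N of push. After backing off, the face read x = 0.616–0.618, against an expected home of about 0.615, so it stayed seated.
- **Other objects:** The ring, brass bush and stepped roller showed no movement beyond measurement noise, the purple covers were left alone, and the arm was clear of everything.
- **Checks that disagreed:** The scene camera's network did not find the drawer face at the end, though the top and wrist cameras did. One depth fit for the bush in the scene view was off, but its mean position and both detectors put the bush where it was at the start. The scene camera also gave one false low-score "bearing" (ring) on the cover.

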